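# Take a nested find case apart

## Task

Take the find case apart in reverse order of assembly. Slide the brass fork latch fully back off the black knob; then push the drawer, its cover still on, clear out of the tunnel by the end through which it will go (a stop hidden inside bars the other: feel which, and do not force it); last lift the cover off by its knob and lay it down, knob up, on the bench clear of drawer and board. The drawer stays standing on the board with the bone fragment open to view inside it; leave the vials, loupe and blade pack alone.

Things in the scene. Friction and masses are not known exactly. Their poses are not given: they have to be found in the camera images.
- case: wooden case fixed on the bench. Plywood board 90 (x) x 360 (y) x 8 mm; on it a tunnel along the case's y, open at both ends. Origin: on the bench under the middle of tunnel and board; x away from the robot at yaw 0, z up. A stop hidden under the drawer bars its way after about 5 mm, either towards +y or towards -y of the case, different from start to start; the other way is free.
- case_roof (a point): middle of the tunnel's roof, 57.5 mm above the bench. The tunnel is 130 mm long (y from -65 to +65), 77 mm wide, inside 65 mm wide; a slot 20 mm wide runs along the whole middle of the roof (along y). In front of it stands the latch housing, 50 (x) x 70 (y) mm, as high as the roof, x from -88.5 to -38.5 mm
- latch (a joint): brass fork latch sliding on the roof along the case's x; in m: 0 = home (prongs, 10 to 20 mm off the middle on each side, pass the knob and reach x = +12 mm), 0.036 = fully back towards -x; the knob can pass from about 0.024. Starts at 0 to 0.005. About 2 N of friction; stays where left. Plate top 64 mm above the bench.
- latch_post (a point): centre of the top of the latch's upright steel post, 12 mm diameter, 34 mm high above the latch plate (top 98 mm above the bench); at x = -58 mm minus the latch value, y = 0 in the case. 45 mm are free between post and knob when the latch is home.
- drawer: open wooden drawer 60 (x) x 110 (y) x 38 mm, walls 4 mm, inner floor at 12 mm, about 0.35 kg, standing on the board in the tunnel with 2.5 mm play each side. Origin: centre of its underside; axes start as the case's. Clear of the tunnel with its centre 120 mm or more from the case's centre along y; stands safely on the board up to 140 mm.
- cover: green cover 60 x 110 mm, 10 mm high, about 0.15 kg, nested in the drawer's mouth by a 6 mm deep skirt with 2 mm play. Origin: centre of the skirt's underside, 32 mm above the drawer's. Its black knob, an upright cylinder 14 mm in diameter and 50 mm long, stands at its middle and sticks out through the roof slot; pushing it along the slot moves cover and drawer together (2 to 7 N).
- knob_top (a point): centre of the knob's top, 60 mm above the cover's origin, 100 mm above the bench while the cover is on the drawer
- find: brown bone fragment about 22 x 33 x 18 mm lying loose in the drawer, hidden under the cover; origin at the centre of its underside
- vial_white: bystander: standing sample vial with white cap, 23 mm diameter, 54 mm high; origin at the underside
- vial_black: bystander: standing sample vial with black cap, 23 mm diameter, 54 mm high; origin at the underside
- loupe: bystander: open folding loupe lying, 34 x 67 x 14 mm; origin at the underside
- blade_pack: bystander: flat blue and red card pack, 26 x 68 x 9 mm; origin at the underside

How it is judged:
By the outcome, as a careful person would: the job done as asked, in the order asked, and still so for the second after the job is handed in, with the robot touching nothing.
It also fails if it takes over 58 s, if anything falls off the work surface, if the arm or the gripper's body presses on something with over 40 N, if the wrist force passes 120 N, or if a joint passes its speed limit or range.

## Robot

A 7-joint arm with a two-finger parallel gripper is mounted at the origin on the work surface; the furniture and walls round the work are solid. World frame = base frame: x ahead of the robot, y to its left, z up, the work surface at z = 0. Lengths are in m, angles in degrees, forces in N, time in s.
With the tool pointing down it reaches from about 0.425 to 0.875 m from the base axis. Payload 4.7 kg.
Tool frame: the origin (TCP) lies at the very end of the fingers, on their centre line; the grasp point (between the pads) lies 19 mm behind it (env.grasp_offset is the distance from the TCP to the grasp point, in m); z points along the fingers, y is the line along which they close (so a half turn about z gives the same grasp; the last joint's range is limited). The gripper opens to 87 mm and grips with 3 to 60 N. Pads are 19 mm wide; open, the fingers measure 117 mm over their backs; the gripper's body (75 mm by 190 mm) begins 51 mm behind the grasp point.
Start: joints at [69.506, 18.392, -4.016, 83.108, 1.295, 78.541, -3.26], TCP at [0.236, -0.606, 0.223] pointing down, gripper open.
Joint ranges: [-163.93, 163.93], [-17.29, 119.83], [-79.2, 71.16], [3.27, 140.29], [-89.18, 269.18], [5.43, 117.66], [-154.24, 154.24]. Speed limits (degrees/s): [147.25, 147.25, 180, 180, 180, 180, 180].

## Interface

Orientations are given as [roll, pitch, yaw] about the fixed x, y, z axes, in that order (R = Rz(yaw) Ry(pitch) Rx(roll)).
In Python, from cell import env gives the robot as it stands. The module is installed in compiled form; this text tells all that it offers.
- The arm moves only by the tool drive_tool, never from a script. Its argument "moves" is one flat list of numbers, 5 for each row, row after row: the shift along the tool's x, y, z in units of 40 mm (1.0 is 40 mm), then the turn about the tool's z in units of 10 degrees (1.0 is 10 degrees), then the finger opening in mm, from 0 to 87. A call has 1 to 5 rows; each row is the pose to reach, as a shift and turn from the pose commanded when the call began, along the tool's axes at that moment; what a row does not reach only later rows make up. A row lasts 1/8 s, in which the tool goes at most 62.5 mm and 10.7 degrees, less where a joint would pass 70% of its speed; a pose out of reach is approached as far as the arm can. A call with a gripper value outside its range is refused whole. The fingers move at their own pace and stop on an object; "squeeze" is the grip in N (left out, the last holds). Time passes only in rows, so rows that repeat a pose let the fingers close. It gives the time, the measured TCP pose, the force, the opening and the grip force at its end, in the units of the state.
- env.get_obs(): the state, without advancing time (a new reading comes with each control period).
- env.read_camera(name): name is "side" or "top" or "wrist"; returns (picture, depth): 480x640x3 uint8, red, green, blue; 480x640 float32, m along the optical axis (not along the pixel's ray), 0 where there is no reading.
- env.camera_model(name): a dict with "K" (3x3 intrinsics, pixels), "k1" (the pictures are not rectified: a ray, as slopes to the right and down, at radius r is drawn at 1 + k1 r^2 times it, then the intrinsics apply), "rvec" (rotation vector, rad) and "tvec" (3), from world to camera coordinates, as OpenCV has them; the wrist camera has in their place "tool_from_camera" (4x4, takes a point from camera to tool coordinates, whose origin is the TCP and whose axes are the flange's). Camera axes: x right, y down, z forward; pixel columns grow to the right and rows downward; lengths in m; the calibration is good to about 2 mm. A picture is of the moment at which its call begins: read the wrist's pose just before it. camera_model takes no time and is no camera call.
- env.sign_off(): hands the job in; it is judged then, once.
The state is a dict: "time_s": time; "qpos": joint angles; "joint_velocities": joint speeds; "effort": joint torques, N m; "tool_pos": TCP position; "tool_rot": TCP orientation; "force": force on the tool from outside, world axes, zero at the start; "wrist_torque": the same for the moment, N m; "grip_width": finger opening in m; "grasp_force": force on a finger pad.
Only numpy, scipy, OpenCV 4.12 (cv2) and the standard library are available. Lean on these libraries where they do the work, as an engineer would, in place of code of your own. Each camera call takes 0.05 s, during which the arm holds its last target. There are 200 camera calls.

## Working session

There is one attempt and no reset: what is moved stays moved. The work goes in short steps, Python scripts to look and compute and a tool call to move; the robot and the scene stay as the last step left them, time stands still between calls to the robot, and variables do not carry over. Pictures are saved under pics/ and viewed, at most 10 in all, crops included, and the job is handed in when it is done.

Besides the shell and the picture viewer there is one more tool, called after "Emit:" by a JSON object that holds its "fn" and its "kwargs", one argument or row to a line. drive_tool: Moves the arm, as the interface text tells. Its arguments: {"type":"object","properties":{"moves":{"type":"array","items":{"type":"number"}},"squeeze":{"type":"number"}},"required":["moves"]}

```bash
mkdir -p pics; cat > h.py <<'E'
import numpy as np, cv2
from cell import env
from scipy.spatial.transform import Rotation as R
def cam(n):
    m=env.camera_model(n);K=np.array(m["K"],float)
    if n=="wrist":
        o=env.get_obs();T=np.eye(4);T[:3,:3]=R.from_euler('xyz',o["tool_rot"],degrees=True).as_matrix();T[:3,3]=o["tool_pos"]
        M=T@np.array(m["tool_from_camera"])
    else:
        M=np.eye(4);r=cv2.Rodrigues(np.array(m["rvec"],float))[0];M[:3,:3]=r.T;M[:3,3]=-r.T@np.array(m["tvec"],float).ravel()
    return K,m["k1"],M
def ray(c,u,v):
    K,k1,M=c;d=np.array([(u-K[0,2])/K[0,0],(v-K[1,2])/K[1,1]]);s=d.copy()
    for _ in range(20): s=d/(1+k1*(s@s))
    return M[:3,3],M[:3,:3]@np.array([s[0],s[1],1])
def onz(c,u,v,z):
    o,d=ray(c,u,v);return o+d*(z-o[2])/d[2]
def cloud(c,D):
    K,k1,M=c;v,u=np.mgrid[:480,:640];d=np.stack([(u-K[0,2])/K[0,0],(v-K[1,2])/K[1,1]],-1);s=d.copy()
    for _ in range(15): s=d/(1+k1*(s**2).sum(-1,keepdims=True))
    P=np.dstack([s*D[...,None],D]);return P@M[:3,:3].T+M[:3,3]
def snap(n,f):
    c=cam(n);I,D=env.read_camera(n);cv2.imwrite(f"pics/{f}.png",I[...,::-1]);np.savez(f"pics/{f}.npz",I=I,D=D);return c,I,D
E
python3 - <<'E'
from h import *
print(env.get_obs())
for n in("top","side"):
    c,I,D=snap(n,n+"0");print(n,c[2].round(3).tolist(),c[0].tolist(),c[1])
E
```

```text
{'time_s': 0.0, 'qpos': array([69.50407908, 18.43657358, -4.01633828, 83.1751516 ,  1.29470457,
       78.54011181, -3.26089808]), 'joint_velocities': array([ 0.00558868,  0.01658675, -0.00258715,  0.04144238,  0.03932533,
       -0.06355475, -0.02967875]), 'effort': array([ 4.48967503e-04, -4.91286993e+01, -4.03566342e-01, -3.12529993e+01,
       -6.39283005e-02,  4.38176352e-02,  1.83660800e-04]), 'tool_pos': array([ 0.23591547, -0.60508459,  0.22148761]), 'tool_rot': array([-1.79893393e+02,  5.23065907e-03,  2.13054894e+01]), 'force': array([-0.23594186, -0.72268953, -0.04064542]), 'wrist_torque': array([-0.0044692 , -0.0287611 ,  0.04357609]), 'grasp_force': 0.0, 'grip_width': 0.08673977110417688}
top [[-0.023, -0.996, 0.081, 0.366], [-1.0, 0.024, 0.012, -0.125], [-0.014, -0.081, -0.997, 1.669], [0.0, 0.0, 0.0, 1.0]] [[591.3556746346952, 0.0, 314.5303082827862], [0.0, 591.3556746346952, 243.7528152046508], [0.0, 0.0, 1.0]] -0.14310933198709583
side [[1.0, -0.005, 0.022, 0.466], [-0.02, -0.579, 0.815, -0.865], [0.009, -0.816, -0.579, 0.633], [0.0, 0.0, 0.0, 1.0]] [[455.8297289477193, 0.0, 323.88914269645517], [0.0, 455.8297289477193, 239.04614587266923], [0.0, 0.0, 1.0]] -0.09507175228380568
```

View pics/top0.png

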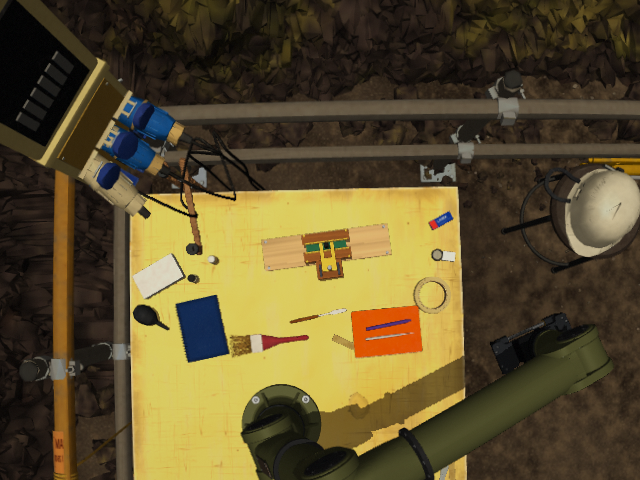

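View pics/side0.png

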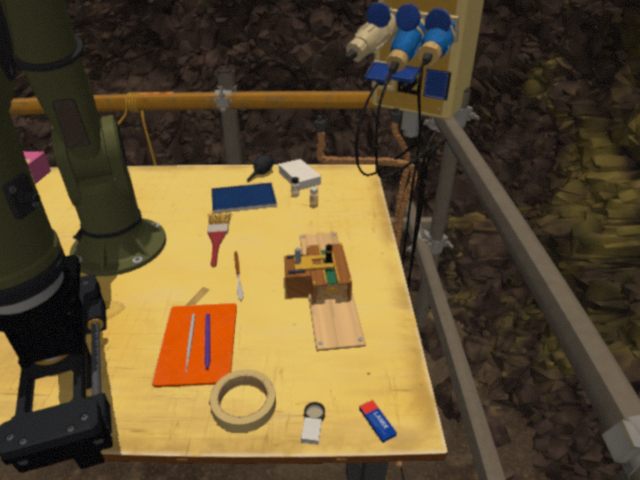

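The top view shows the case at about (327,247), with its board from (262,240) to (391,254) and the housing towards the robot. The vials are at (193,278) and (213,259), and the loupe and blade pack at (442,255) and (441,220). The bench beyond the case, around row 207, is free.

```bash
python3 - <<'E'
from h import *
d=np.load("pics/top0.npz");I,D=d["I"],d["D"];c=cam("top");P=cloud(c,D)
m=(P[...,2]>.004)&(P[...,2]<.075);m[:210]=0;m[285:]=0;m[:,:250]=0;m[:,405:]=0
n,l,s,_=cv2.connectedComponentsWithStats(m.astype(np.uint8));k=1+np.argmax(s[1:,4]);print(s[k])
for q in [(262,240),(390,223),(391,254),(264,271)]: print(onz(c,*q,.008).round(3))
hsv=cv2.cvtColor(I,cv2.COLOR_RGB2HSV)
g=(cv2.inRange(hsv,(60,60,30),(95,255,255))>0)&(l==k)
print("green",onz(c,*np.argwhere(g)[:,::-1].mean(0),.04).round(3))
print("roofish",P[(l==k)&(P[...,2]>.05)].mean(0))
for q in [(290,207),(330,190),(330,207),(415,207)]: print(q,onz(c,*q,0).round(3))
big=cv2.resize(I[200:300,250:410],None,fx=5,fy=5,interpolation=cv2.INTER_CUBIC);cv2.imwrite("pics/crop.png",big[...,::-1])
E
```

```text
[ 259  220  133   61 3967]
[0.516 0.043 0.008]
[ 0.555 -0.32   0.008]
[ 0.468 -0.32   0.008]
[0.428 0.039 0.008]
green [ 0.493 -0.136  0.04 ]
roofish [ 0.474753   -0.13902892  0.05812545]
(290, 207) [ 0.609 -0.038  0.   ]
(330, 190) [ 0.655 -0.153  0.   ]
(330, 207) [ 0.606 -0.152  0.   ]
(415, 207) [ 0.601 -0.394  0.   ]
```

View pics/crop.png

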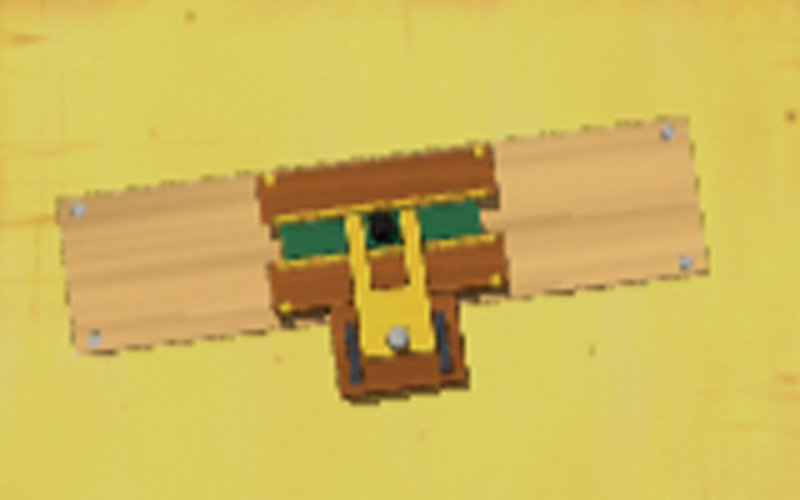

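Emit:
{"fn": "drive_tool", "kwargs": {
  "moves": [1.1, -1.0, 0, 0.3, 40, 2.2, -2.0, 0, 0.6, 20, 3.2, -3.0, 0, 0.9, 0, 4.3, -4.0, 0, 1.2, 0, 5.2, -4.8, 0, 1.52, 0],
  "squeeze": 10
}}

```text
time_s: 0.72
tool_pos: [0.361, -0.3486, 0.2223]
tool_rot: [-180.0, 0.0, 6.1]
force: [0.2, 0.7, -0.3]
grip_width: 0.045
grasp_force: 0.0
```

```bash
python3 - <<'E'
from h import *
o=env.get_obs();print(o["time_s"],o["tool_pos"],o["tool_rot"],o["grip_width"])
c=cam("top");kb=onz(c,326.4,245,.1);ps=onz(c,329.6,267.6,.098);print(kb,ps)
y=np.radians(o["tool_rot"][2]);t=np.array([.463,-.143])-o["tool_pos"][:2]
print((t@[np.cos(y),np.sin(y)])/.04,(t@[np.sin(y),-np.cos(y)])/.04)
E
```

```text
0.725 [ 0.36100967 -0.34857099  0.22233086] [-1.79985285e+02  6.24419245e-03  6.08591405e+00] 0.04499553198964129
[ 0.49012462 -0.13778409  0.1       ] [ 0.42985661 -0.14481003  0.098     ]
3.080251855063199 -4.839985707425784
```

Emit:
{"fn": "drive_tool", "kwargs": {
  "moves": [0.8, -1.2, 0, 0, 0, 1.5, -2.4, 0, 0, 0, 2.3, -3.6, 0, 0, 0, 3.0, -4.85, 0, 0, 0, 3.0, -4.85, 0, 0, 0]
}}

```text
time_s: 1.35
tool_pos: [0.4604, -0.1401, 0.2225]
tool_rot: [-179.9, -0.0, 6.6]
force: [0.2, -0.2, -0.1]
grip_width: 0.0016
grasp_force: 0.0
```

```bash
python3 - <<'E'
from h import *
o=env.get_obs();print(o["time_s"],o["tool_pos"],o["tool_rot"],o["grip_width"])
snap("wrist","w1")
E
```

```text
1.35 [ 0.46037107 -0.1401118   0.22253085] [-1.79930659e+02 -3.43887199e-02  6.64364328e+00] 0.0016103176065687026
```

View pics/w1.png

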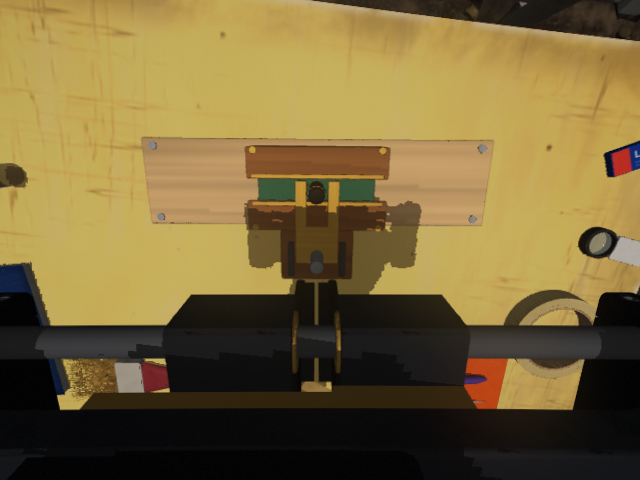

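The wrist view shows the knob at (316,187) and the post at (317,262) between the housing rails. The closed fingertips are at about (317,285).

```bash
python3 - <<'E'
from h import *
o=env.get_obs();c=cam("wrist");print(c[2].round(3))
d=np.load("pics/w1.npz");I,D=d["I"],d["D"];P=cloud(c,D)
for nm,(u0,u1,v0,v1) in dict(knob=(304,330,170,206),post=(304,330,245,276)).items():
    q=P[v0:v1,u0:u1].reshape(-1,3);t=q[(q[:,2]>.09)&(q[:,2]<.11)];print(nm,len(t),t.mean(0).round(4),t.min(0).round(3),t.max(0).round(3))
for q in [(152,146),(482,149),(472,219),(161,216)]: print(onz(c,*q,.009).round(4))
for q in [(252,150),(383,151)]: print(onz(c,*q,.058).round(4))
E
```

```text
[[ 0.111 -0.953 -0.282  0.538]
 [-0.994 -0.106 -0.032 -0.135]
 [ 0.001  0.284 -0.959  0.385]
 [ 0.     0.     0.     1.   ]]
knob 251 [ 0.494  -0.1401  0.0992] [ 0.487 -0.147  0.09 ] [ 0.5   -0.133  0.102]
post 169 [ 0.4327 -0.147   0.0972] [ 0.426 -0.153  0.09 ] [ 0.438 -0.141  0.1  ]
[0.5106 0.0292 0.009 ]
[ 0.5451 -0.3052  0.009 ]
[ 0.4725 -0.3125  0.009 ]
[0.4385 0.0212 0.009 ]
[ 0.5208 -0.0801  0.058 ]
[ 0.5329 -0.1962  0.058 ]
```

Emit:
{"fn": "drive_tool", "kwargs": {
  "moves": [0.06, 0.09, 1.2, 0, 0, 0.06, 0.09, 2.4, 0, 0, 0.06, 0.09, 3.2, 0, 0, 0.06, 0.09, 3.7, 0, 0, 0.06, 0.09, 3.7, 0, 0]
}}

```text
time_s: 2.02
tool_pos: [0.4594, -0.1499, 0.0728]
tool_rot: [-179.9, 0.2, 6.0]
force: [0.3, -0.2, 1.4]
grip_width: 0.0004
grasp_force: 0.0
```

Emit:
{"fn": "drive_tool", "kwargs": {
  "moves": [0, -0.15, 0, 0, 0, -0.2, -0.15, 0, 0, 0, -0.4, -0.15, 0, 0, 0, -0.6, -0.15, 0, 0, 0, -0.8, -0.15, 0, 0, 0]
}}

```text
time_s: 2.65
tool_pos: [0.4293, -0.1465, 0.0752]
tool_rot: [180.0, -0.1, 6.1]
force: [1.7, 0.5, 1.4]
grip_width: 0.0004
grasp_force: 1.0
```

Emit:
{"fn": "drive_tool", "kwargs": {
  "moves": [-0.1, 0, 0, 0, 0, -0.2, 0, 0, 0, 0, -0.28, 0, 0, 0, 0, -0.34, 0, 0, 0, 0, -0.34, 0, 0, 0, 0]
}}

```text
time_s: 3.28
tool_pos: [0.4152, -0.1477, 0.0744]
tool_rot: [-180.0, 0.0, 6.1]
force: [0.6, -1.5, 0.2]
grip_width: 0.0005
grasp_force: 0.7
```

Emit:
{"fn": "drive_tool", "kwargs": {
  "moves": [-0.03, 0, 0, 0, 0, -0.06, 0, 0, 0, 0, -0.09, 0, 0, 0, 0, -0.09, 0, 0, 0, 0]
}}

```text
time_s: 3.78
tool_pos: [0.4146, -0.1476, 0.0749]
tool_rot: [180.0, -0.3, 6.1]
force: [8.7, 1.2, -3.7]
grip_width: 0.0005
grasp_force: 3.9
```

Emit:
{"fn": "drive_tool", "kwargs": {
  "moves": [0.15, 0, 0, 0, 0, 0.15, 0, -1.2, 0, 20, 0.7, 0, -1.7, 0, 40, 1.4, 0, -1.7, 0, 40, 2.05, 0, -1.7, 0, 40]
}}

```text
time_s: 4.4
tool_pos: [0.4934, -0.1399, 0.1424]
tool_rot: [180.0, 0.1, 6.1]
force: [0.0, -0.5, -0.1]
grip_width: 0.0326
grasp_force: 0.0
```

```bash
python3 - <<'E'
from h import *
o=env.get_obs();print(o["tool_pos"],o["tool_rot"][2],o["force"])
c,I,D=snap("wrist","w2");P=cloud(c,D)
C=np.array([.4917,-.1418]);e=np.array([np.cos(np.radians(6)),np.sin(np.radians(6))])
x=(P[...,:2]-C)@e;y=(P[...,:2]-C)@[-e[1],e[0]];z=P[...,2]
for nm,mx in dict(knob=(x>-.03)&(x<.03),post=(x<-.04)&(x>-.12)).items():
    m=mx&(abs(y)<.015)&(z>.09)&(z<.104);print(nm,m.sum(),P[m].mean(0) if m.any() else 0,x[m].mean(),y[m].mean())
E
```

```text
[ 0.49341325 -0.13994368  0.14235926] 6.066318368989901 [ 0.01708168 -0.47824625 -0.08850301]
knob 467 [ 0.49601922 -0.13644285  0.09873707] 0.004855537350611313 0.004876324820353629
post 135 [ 0.40444943 -0.1469532   0.09439496] -0.08731125806571861 0.00399519593560641
```

View pics/w2.png

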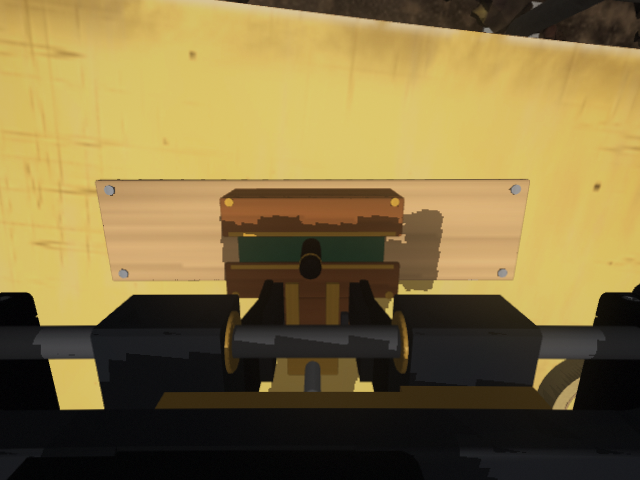

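The prongs now end short of the knob at (311,262), with the post drawn back to (313,375). Next I'll lower onto the knob.

Emit:
{"fn": "drive_tool", "kwargs": {
  "moves": [0.04, -0.05, 0.6, 0, 40, 0.04, -0.05, 1.2, 0, 40, 0.04, -0.05, 1.68, 0, 40, 0.04, -0.05, 1.68, 0, 20, 0.04, -0.05, 1.68, 0, 0],
  "squeeze": 8
}}

```text
time_s: 5.08
tool_pos: [0.4949, -0.1375, 0.0758]
tool_rot: [180.0, 0.0, 6.1]
force: [0.3, -0.3, 0.3]
grip_width: 0.0275
grasp_force: 0.0
```

Emit:
{"fn": "drive_tool", "kwargs": {
  "moves": [0, 0, 0, 0, 0, 0, 0, 0, 0, 0, 0, 0, 0, 0, 0]
}}

```text
time_s: 5.45
tool_pos: [0.4955, -0.1373, 0.0762]
tool_rot: [180.0, -0.1, 6.1]
force: [-1.4, 0.5, 4.2]
grip_width: 0.0135
grasp_force: 8.0
```

Emit:
{"fn": "drive_tool", "kwargs": {
  "moves": [0, 0.04, 0, 0, 0, 0, 0.08, 0, 0, 0, 0, 0.12, 0, 0, 0, 0, 0.12, 0, 0, 0]
}}

```text
time_s: 5.95
tool_pos: [0.4961, -0.1394, 0.0762]
tool_rot: [-179.8, -0.0, 6.2]
force: [-2.4, 5.7, 6.8]
grip_width: 0.0138
grasp_force: 8.0
```

Emit:
{"fn": "drive_tool", "kwargs": {
  "moves": [0, 0.03, 0, 0, 0, 0, 0.06, 0, 0, 0, 0, 0.06, 0, 0, 0]
}}

```text
time_s: 6.32
tool_pos: [0.4966, -0.1417, 0.0762]
tool_rot: [-179.8, -0.1, 6.2]
force: [-0.5, 6.0, 6.9]
grip_width: 0.0132
grasp_force: 8.0
```

Emit:
{"fn": "drive_tool", "kwargs": {
  "moves": [0, 0.03, -0.02, 0, 0, 0, 0.06, -0.04, 0, 0, 0, 0.08, -0.04, 0, 0]
}}

```text
time_s: 6.7
tool_pos: [0.4963, -0.1445, 0.0769]
tool_rot: [-179.8, -0.0, 6.2]
force: [-0.5, 8.9, 3.0]
grip_width: 0.014
grasp_force: 8.0
```

Emit:
{"fn": "drive_tool", "kwargs": {
  "moves": [0, 0.03, 0, 0, 0, 0, 0.05, 0, 0, 0, 0, 0.05, 0, 0, 0]
}}

```text
time_s: 7.08
tool_pos: [0.4964, -0.1447, 0.077]
tool_rot: [-179.7, 0.0, 6.2]
force: [-1.6, 10.9, 5.7]
grip_width: 0.0136
grasp_force: 8.0
```

Blocked after about 7 mm with the force climbing to 11 N, so the stop is towards −y. I'll go the other way.

Emit:
{"fn": "drive_tool", "kwargs": {
  "moves": [0, -0.1, 0, 0, 0, 0, -0.3, 0, 0, 0, 0, -0.5, 0, 0, 0, 0, -0.7, 0, 0, 0, 0, -0.7, 0, 0, 0]
}}

```text
time_s: 7.7
tool_pos: [0.493, -0.1207, 0.0768]
tool_rot: [-180.0, 0.0, 6.2]
force: [0.4, 0.8, -1.7]
grip_width: 0.0137
grasp_force: 8.0
```

Emit:
{"fn": "drive_tool", "kwargs": {
  "moves": [0, -0.25, 0, 0, 0, -0.01, -0.5, 0, 0, 0, -0.02, -0.75, 0, 0, 0, -0.03, -1.0, 0, 0, 0, -0.04, -1.25, 0, 0, 0]
}}

```text
time_s: 8.32
tool_pos: [0.4862, -0.0714, 0.0769]
tool_rot: [180.0, 0.0, 6.1]
force: [0.6, -2.6, -1.9]
grip_width: 0.0133
grasp_force: 8.0
```

Emit:
{"fn": "drive_tool", "kwargs": {
  "moves": [0, -0.25, 0, 0, 0, 0, -0.5, 0, 0, 0, 0, -0.75, 0, 0, 0, 0, -1.0, 0, 0, 0, 0, -1.0, 0, 0, 0]
}}

```text
time_s: 8.95
tool_pos: [0.4821, -0.0307, 0.077]
tool_rot: [-179.9, -0.0, 6.2]
force: [-0.5, -1.7, -1.2]
grip_width: 0.0135
grasp_force: 8.0
```

Emit:
{"fn": "drive_tool", "kwargs": {
  "moves": [0, -0.15, 0, 0, 0, 0, -0.3, 0, 0, 0, 0, -0.45, 0, 0, 0, 0, -0.45, 0, 0, 0]
}}

```text
time_s: 9.45
tool_pos: [0.4801, -0.0135, 0.0769]
tool_rot: [-180.0, 0.0, 6.2]
force: [0.6, 0.3, -2.0]
grip_width: 0.0137
grasp_force: 8.0
```

```bash
python3 - <<'E'
from h import *
o=env.get_obs();print(o["tool_pos"],o["force"])
for n in("top","side"):
    c,I,D=snap(n,n+"1")
big=np.hstack([cv2.resize(np.load(f"pics/{n}1.npz")["I"][s],(400,400),interpolation=cv2.INTER_CUBIC) for n,s in(("top",np.s_[190:300,240:350]),("side",np.s_[200:360,230:390]))])
cv2.imwrite("pics/c2.png",big[...,::-1])
E
```

```text
[ 0.48012376 -0.01348756  0.07689735] [ 0.59535414  0.29732097 -1.99279139]
```

View pics/c2.png

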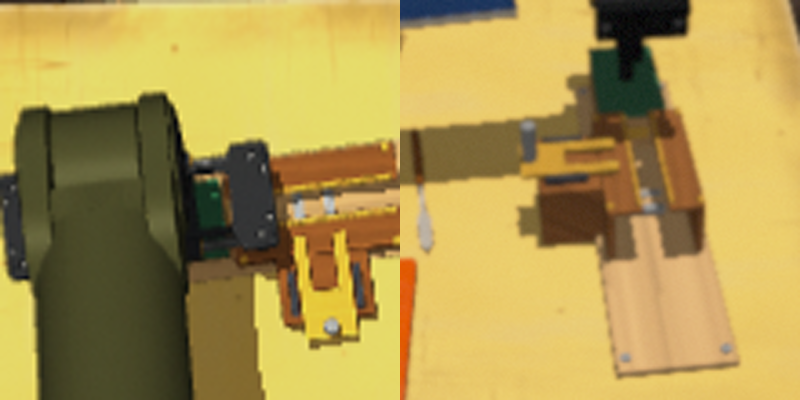

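The side view shows the drawer fully out of the tunnel with its cover on. The top view shows the latch plate drawn back, with the post at about (331,280). I'll lift the cover now.

Emit:
{"fn": "drive_tool", "kwargs": {
  "moves": [0, 0, 0, 0, 0, 0, 0, -0.2, 0, 0, 0, 0, -0.5, 0, 0, 0, 0, -1.0, 0, 0, 0, 0, -1.6, 0, 0],
  "squeeze": 20
}}

```text
time_s: 10.18
tool_pos: [0.4802, -0.0144, 0.1422]
tool_rot: [180.0, -0.0, 6.1]
force: [1.0, 0.1, -1.4]
grip_width: 0.0131
grasp_force: 20.0
```

```bash
python3 - <<'E'
from h import *
o=env.get_obs();print(o["tool_pos"],o["force"],o["grip_width"])
c=cam("top");p=onz(c,240+332*110/400,190+326*110/400,.098);e=np.array([np.cos(np.radians(6)),np.sin(np.radians(6))]);print("latch",-.058-(p[:2]-[.4917,-.1418])@e)
d=np.load("pics/top0.npz")["I"];p0=onz(c,329.6,267.6,.098);print("moved",p0-p)
c,I,D=snap("side","side2")
cv2.imwrite("pics/c3.png",cv2.resize(I[160:360,230:430],(600,600),interpolation=cv2.INTER_CUBIC)[...,::-1])
E
```

```text
[ 0.48023018 -0.01439362  0.14221908] [ 1.00302779  0.13589359 -1.39035147] 0.01310446005567271
latch 0.0361228835346201
moved [0.03209148 0.0037115  0.        ]
```

View pics/c3.png

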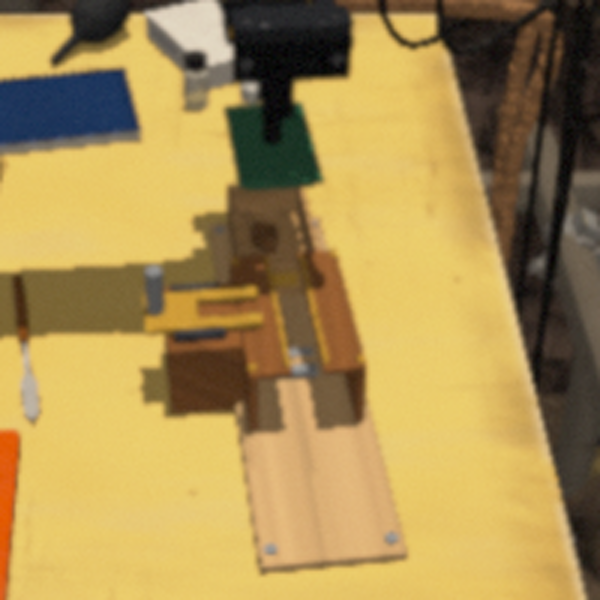

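The latch measures 36 mm back. The cover is lifted level at (275,145), and the drawer stands on the board with the bone visible inside at (265,235).

Emit:
{"fn": "drive_tool", "kwargs": {
  "moves": [0.6, 0, 0, 0, 0, 1.4, 0, 0, 0, 0, 2.2, 0, 0, 0, 0, 2.62, 0, 0, 0, 0, 2.62, 0, 0, 0, 0]
}}

```text
time_s: 10.85
tool_pos: [0.5852, -0.003, 0.1408]
tool_rot: [-179.9, -0.0, 6.1]
force: [0.1, -0.1, -2.0]
grip_width: 0.0135
grasp_force: 20.0
```

Emit:
{"fn": "drive_tool", "kwargs": {
  "moves": [0, 0, 0.7, 0, 0, 0, 0, 1.4, 0, 0, 0, 0, 2.0, 0, 0, 0, 0, 2.4, 0, 0, 0, 0, 2.5, 0, 0]
}}

```text
time_s: 11.48
tool_pos: [0.5835, -0.0036, 0.0402]
tool_rot: [180.0, 0.1, 6.1]
force: [0.0, -1.1, -1.8]
grip_width: 0.0135
grasp_force: 20.0
```

Emit:
{"fn": "drive_tool", "kwargs": {
  "moves": [0, 0, 0.04, 0, 0, 0, 0, 0.08, 0, 0, 0, 0, 0.08, 0, 0]
}}

```text
time_s: 11.85
tool_pos: [0.5849, -0.0034, 0.0383]
tool_rot: [180.0, -0.1, 6.1]
force: [-0.2, -0.6, -1.6]
grip_width: 0.0131
grasp_force: 20.0
```

Emit:
{"fn": "drive_tool", "kwargs": {
  "moves": [0, 0, 0.03, 0, 0, 0, 0, 0.06, 0, 0, 0, 0, 0.06, 0, 0]
}}

```text
time_s: 12.22
tool_pos: [0.5847, -0.0034, 0.0363]
tool_rot: [180.0, -0.0, 6.1]
force: [-2.9, -0.7, 5.8]
grip_width: 0.0135
grasp_force: 20.0
```

Touchdown at 5.8 N. Release slowly, rise and retreat.

Emit:
{"fn": "drive_tool", "kwargs": {
  "moves": [0, 0, 0, 0, 25, 0, 0, 0, 0, 40, 0, 0, 0, 0, 40, 0, 0, 0, 0, 40, 0, 0, -0.5, 0, 40]
}}

```text
time_s: 12.85
tool_pos: [0.5829, -0.0034, 0.0545]
tool_rot: [-180.0, 0.2, 6.1]
force: [-0.4, -0.5, 0.1]
grip_width: 0.0396
grasp_force: 0.0
```

Emit:
{"fn": "drive_tool", "kwargs": {
  "moves": [0, 0, -1.0, 0, 40, 0, 0, -2.2, 0, 40, 0, 0, -3.4, 0, 40, 0, 1.5, -3.8, 0, 40, 0, 3.0, -3.8, 0, 40]
}}

```text
time_s: 13.48
tool_pos: [0.5991, -0.1233, 0.2119]
tool_rot: [179.8, -0.4, 6.3]
force: [0.7, -0.3, -0.7]
grip_width: 0.0395
grasp_force: 0.0
```

Emit:
{"fn": "drive_tool", "kwargs": {
  "moves": [0, 1.5, 0, 0, 40, 0, 3.0, 0, 0, 40, 0, 4.5, 0, 0, 40, 0, 5.5, 0, 0, 40, 0, 5.5, 0, 0, 40]
}}

```text
time_s: 14.1
tool_pos: [0.6192, -0.3468, 0.2079]
tool_rot: [179.9, 0.0, 5.7]
force: [-0.4, 0.1, -0.5]
grip_width: 0.0401
grasp_force: 0.0
```

```bash
python3 - <<'E'
from h import *
o=env.get_obs();print(o["tool_pos"],o["force"])
c,I,D=snap("side","side3");a=cv2.resize(I[160:360,230:430],(400,400),interpolation=cv2.INTER_CUBIC)
c,I,D=snap("top","top3");b=cv2.resize(I[180:300,230:350],(400,400),interpolation=cv2.INTER_CUBIC)
P=cloud(c,D);C=np.array([.4917,-.1418]);e=np.array([np.cos(np.radians(6.)),np.sin(np.radians(6.))])
x=(P[...,:2]-C)@e;y=(P[...,:2]-C)@[-e[1],e[0]]
m=(P[...,2]>.04)&(P[...,2]<.052)&(abs(x)<.05)&(y>.066)&(y<.2);print("drawer rim",x[m].min(),x[m].max(),y[m].min(),y[m].max())
cv2.imwrite("pics/c4.png",np.hstack([a,b])[...,::-1])
E
```

```text
[ 0.61918705 -0.34684502  0.20786674] [-0.40421938  0.06664777 -0.46569869]
drawer rim -0.033392987424354155 0.03147663779957731 0.0666895459991836 0.18121837087943446
```

View pics/c4.png

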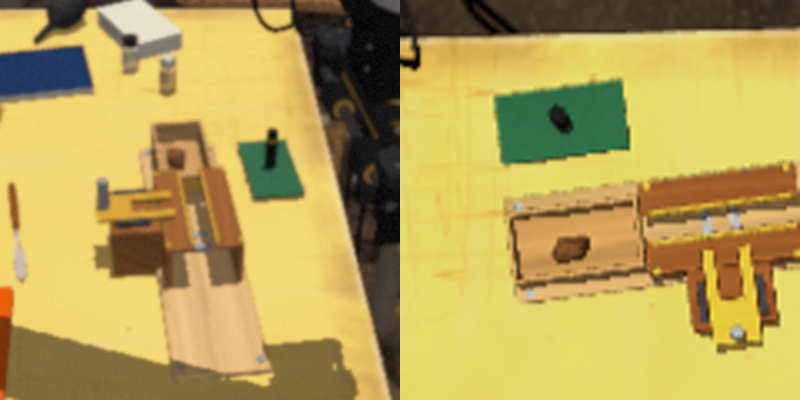

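The cover lies knob up on the bench, clear of drawer and board. The drawer stands on the board outside the tunnel with the bone open to view, and the latch is fully back.

```bash
python3 -c "
from cell import env
print(env.sign_off())"
```

```text
the job is handed in; nothing more can be done
None
```

The job is handed in at about 14 s: latch fully back (36 mm), drawer out of the tunnel on the free +y side and standing on the board about 127 mm from the case centre with the bone in view, and the cover knob up on the bench clear of both; the vials, loupe and blade pack were not touched.

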